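Seat a 96-well plate in the shaker nest and lock it

ROBOT

A 6-joint arm with a two-finger parallel gripper is mounted at the origin on a cart in front of the work surface, level with it; the furniture and walls round the work are solid. World frame = base frame: x ahead of the robot, y to its left, z up, the work surface at z = 0. Lengths are in m, angles in degrees, forces in N, time in s.
With the tool pointing down it reaches from about 0.35 to 0.875 m from the base axis. Payload 4.2 kg.
Tool frame: the origin (TCP) lies midway between the tips of the shut fingers; the grasp point (between the pads) lies 19 mm behind it; z points along the fingers, y is the line along which they close (so a half turn about z gives the same grasp; the last joint's range is limited). The gripper opens to 87 mm and grips with 3 to 60 N. Pads are 19 mm wide; open, the fingers measure 117 mm over their backs; the gripper's body (75 mm by 190 mm) begins 51 mm behind the grasp point.
Start: joints at [-48.438, 22.042, 0.453, 0, -68.411, -14.817], TCP at [0.281, -0.558, 0.223] pointing down, gripper open.
Joint ranges: [-179.83, 179.83], [-69.29, 118.12], [-61.27, 80.66], [-181.25, 117.63], [-171.15, -9.14], [-177.46, 177.46]. Speed limits (degrees/s): [159.86, 159.86, 180, 180, 180, 180].

INTERFACE

Orientations are given as a 3x3 rotation matrix whose columns are the frame's x, y, z axes.
In Python, from station import * gives the robot as it stands. The module is installed in compiled form; this text tells all that it offers.
- The arm moves only by the tool servo_tool, never from a script. Its argument "deltas" is a list of rows, each an object of numbers: "tx", "ty", "tz": the shift along the tool's x, y, z in mm; "ax", "ay", "az": the turn, a rotation vector about the tool's x, y, z in rad; "claw": the finger opening in mm, from 0 to 87. In form: [{"tx": .., "ty": .., "tz": .., "ax": .., "ay": .., "az": .., "claw": ..}, ...]. A call has 1 to 12 rows; each row is the pose to reach, as a shift and turn from the pose commanded when the call began, along the tool's axes at that moment; what a row does not reach only later rows make up. A row lasts 1/12 s, in which the tool goes at most 41.7 mm and 7.16 degrees, less where a joint would pass 70% of its speed; a pose out of reach is approached as far as the arm can. A call with a gripper value outside its range is refused whole. The fingers move at their own pace and stop on an object; the grip force is fixed at half the most. Time passes only in rows, so rows that repeat a pose let the fingers close. It gives the time, the measured TCP pose, the force, the opening and the grip force at its end, in the units of the state.
- sense(): the state, without advancing time (a new reading comes with each control period).
- capture(name): name is "scene" or "top" or "wrist"; returns the picture (400x640x3 uint8, blue, green, red); there is no depth.
- calibration(name): a dict with "fx", "fy", "cx", "cy" (pixels), "cam_to_world" (4x4, takes a point from camera to world coordinates); the wrist camera has in their place "hand_eye" (4x4, takes a point from camera to tool coordinates, whose origin is the TCP and whose axes are the flange's). Camera axes: x right, y down, z forward; pixel columns grow to the right and rows downward; lengths in m; the calibration is good to about 2 mm. A picture is of the moment at which its call begins: read the wrist's pose just before it. calibration takes no time and is no camera call.
- finish_job(): hands the job in; it is judged then, once.
Trained networks look in the newest picture that a camera, given by its name, has taken for a name from the list of things; names that differ only in an ending like _2 or _b are one class to them, and where a whole thing is asked for, a point or a joint stands for the part that bears it (a point fixed in the world has none). Each returns a list of dicts, best first, with "confidence" (0 to 1); they miss things now and then, are a little off and sometimes report something else, mostly with a low value. They report only what shows in the picture. A call takes as long as a camera call.
- recognise(label, camera): "xyz" ([x, y, z] in m, in the coordinates of the camera as it stood for that picture, good to about 4 mm: the middle of the surface that is visible of it).
- trace(label, camera): "mask" (400x640 bool, what is visible of it).
The state is a dict: "time_s": time; "joints": joint angles; "joint_velocities": joint speeds; "effort": joint torques, N m; "tcp_pos": TCP position; "ee_rot": TCP orientation; "wrist_force": force on the tool from outside, world axes, zero at the start; "moment": the same for the moment, N m; "gripper_width": opening from 0.0 (shut) to 1.0 (fully open); "gripper_force": force on a finger pad.
Only numpy, scipy, OpenCV 4.12 (cv2) and the standard library are available. Lean on these libraries where they do the work, as an engineer would, in place of code of your own. Each camera call takes 0.05 s, during which the arm holds its last target. There are 200 camera calls.

TASK

The 96-well plate was set down askew on the loading deck of the plate shaker. Slide it along the deck into the nest, keeping it level so that the wells do not spill, until it has dropped in and lies flat and square on the nest floor; then turn the black lock collar clockwise all the way until its white line meets the red mark and its steel tongue holds the plate. Leave the mug, the amber bottles and the tape roll where they are.

Things in the scene. Friction and masses are not known exactly. Their poses are not given: they have to be found in the camera images.
- shaker: white bench-top plate shaker with a dark grey platform 176 mm along its x, 316 mm along its y; heavy, does not move. Origin on the bench under its centre; x points away from its operator panel, y along the platform from the loading deck to the nest and the collar, z up. The flat loading deck is 67 mm above the bench, y from -158 mm to the nest's lip at -12 mm
- nest (a point): centre of the nest floor (62 mm above the bench); axes as the shaker's, +y is the way the plate slides in. The nest is a rectangular pocket 130.8 mm along x, 88.6 mm along y, its floor 5 mm below the loading deck. The deck ends at its open lip, y = -44.3 mm in this frame; on the other three sides walls rise 6 mm above deck level
- lip (a point): middle of the nest's lip, the edge where the flat loading deck (67 mm above the bench) ends and the nest drops 5 mm; axes as the shaker's. Two lead-in guides, 7 mm high, stand on the deck left and right of it: 131 mm apart at the lip, flaring to about 155 mm apart 30 mm before it (y = -30 mm)
- well_plate: white 96-well plate, 127.8 mm along its x, 85.5 mm along its y, 14.4 mm high (lowest 4.5 mm: a skirt standing out 1.5 mm all round), about 0.09 kg; origin at the centre of its underside, z up. Starts on the deck, long sides roughly across the way in; either way round will do. Too wide to grasp: push it by its rear long side. It may hang tilted on the lip; a light press on top seats it
- lock_collar (a joint): angle of the lock collar about its upright axis: 0 = tongue swung clear of the nest (white mark on the deck), growing clockwise seen from above, 1.40 at the stop = locked (red mark), tongue along the shaker's -y over the plate's edge. Friction about 0.06 N m; stays where left. The tongue strikes the plate if its far edge is not down, and bars the way if locked first
- collar_grip (a point): centre of the collar's flat top, on its turning axis, 108 mm above the bench, 83 mm beyond the nest centre along y. Black ribbed cylinder, 54 mm diameter, grip 24 mm high below this point. Under it a steel tongue, 17 mm wide, 5 mm thick, reaches 53 mm from the axis; its underside is 30 mm below this point, 2 mm above a seated plate
- mug: white mug, 72 x 99 x 80 mm, origin under its centre, to be left alone. It stands between the shaker and the microscope, a fixed obstacle 460 mm high that always fills x 0.34 to 0.74 m, y 0.44 to 0.68 m of the bench
- amber_bottle: the larger amber reagent bottle, white cap, 93 mm diameter, 208 mm high, origin under its centre; to be left alone. It stands right of the balance, a fixed obstacle 390 mm high behind the shaker (from x = 0.65 m on, y -0.07 to 0.20 m)
- tape: roll of beige tape lying flat, 82 mm diameter, 19 mm high, origin under its centre, to be left alone; beside it, right of y = -0.35 m from x = 0.5 m on, stands the big grey centrifuge, fixed

How it is judged:
By the outcome, as a careful person would: the job done as asked, in the order asked, and still so for the second after the job is handed in, with the robot touching nothing.
It also fails if it takes over 61 s, if anything falls off the work surface, if the arm or the gripper's body presses on something with over 40 N, if the wrist force passes 120 N, or if a joint passes its speed limit or range.

## Working session

There is one attempt and no reset: what is moved stays moved. The work goes in short steps, Python scripts to look and compute and a tool call to move; the robot and the scene stay as the last step left them, time stands still between calls to the robot, and variables do not carry over. Pictures are saved under pics/ and viewed, at most 10 in all, crops included, and the job is handed in when it is done.

Besides the shell and the picture viewer there is one more tool, called after "Call:" as name(argument=value, ...) on one line, values as JSON. servo_tool: Moves the arm, as the interface text tells. Its arguments: {"type":"object","properties":{"deltas":{"type":"array","items":{"type":"object","properties":{"tx":{"type":"number"},"ty":{"type":"number"},"tz":{"type":"number"},"ax":{"type":"number"},"ay":{"type":"number"},"az":{"type":"number"},"claw":{"type":"number"}}}}},"required":["deltas"]}

```bash
mkdir -p pics
python3 - <<'E'
from station import *
import cv2,numpy as np
s=sense();print(s['time_s'],s['tcp_pos'],np.round(s['ee_rot'],3).tolist(),s['wrist_force'])
for c in ['scene','top']:
    im=capture(c);cv2.imwrite(f'pics/{c}1.png',im)
    k=calibration(c);print(c,{a:np.round(b,4).tolist() for a,b in k.items()})
    T=np.array(k['cam_to_world'])
    for l in ['well_plate','lock_collar','shaker','nest','lip','collar_grip']:
        try:
            r=recognise(l,c)
            for d in r[:2]: print(l,round(d['confidence'],2),np.round(T@np.append(d['xyz'],1),4)[:3])
        except Exception as e: print(l,e)
    try:
        m=trace('well_plate',c)[0]['mask'].astype('uint8')
        cv2.imwrite(f'm_plate_{c}.png',m*255); print(cv2.minAreaRect(cv2.findNonZero(m)))
    except Exception as e: print(e)
E
```

```text
0.0 [ 0.28103756 -0.55758108  0.22145095] [[-0.893, -0.45, -0.001], [-0.45, 0.893, 0.002], [0.0, 0.002, -1.0]] [-0.88386355 -0.41804627  0.19178284]
scene {'fx': 401.0208, 'fy': 401.0208, 'cx': 320.4333, 'cy': 199.1697, 'cam_to_world': [[-0.8552, -0.2088, 0.4744, 0.0722], [-0.5181, 0.3725, -0.77, 0.8873], [-0.016, -0.9042, -0.4267, 0.5837], [0.0, 0.0, 0.0, 1.0]]}
well_plate 0.95 [ 0.4856 -0.0439  0.0804]
lock_collar 0.85 [0.5381 0.1452 0.1042]
shaker 0.74 [0.5001 0.114  0.0657]
lip 0.84 [0.5059 0.1118 0.0665]
collar_grip 0.8 [0.5409 0.1484 0.1068]
collar_grip 0.69 [0.6006 0.3132 0.0515]
((368.29998779296875, 207.39999389648438), (49.19349670410156, 21.0190372467041), 26.56505012512207)
top {'fx': 463.2448, 'fy': 463.2448, 'cx': 320.894, 'cy': 198.5872, 'cam_to_world': [[-0.0066, -0.9975, 0.071, 0.5605], [-1.0, 0.0061, -0.0073, 0.0366], [0.0068, -0.0711, -0.9974, 1.2309], [0.0, 0.0, 0.0, 1.0]]}
well_plate 0.93 [ 0.4947 -0.0583  0.0752]
well_plate 0.41 [0.5489 0.1282 0.1082]
lock_collar 0.89 [0.5493 0.1298 0.1078]
shaker 0.78 [0.5279 0.0517 0.0685]
nest 0.85 [0.5258 0.0517 0.0651]
lip 0.86 [0.5259 0.0509 0.0662]
collar_grip 0.84 [0.55   0.1275 0.1115]
((355.7000427246094, 256.9000244140625), (35.417503356933594, 51.861351013183594), 18.43494987487793)
```

View pics/top1.png

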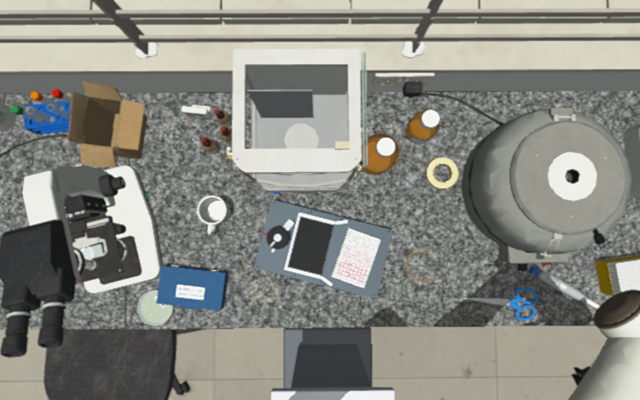

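View pics/scene1.png

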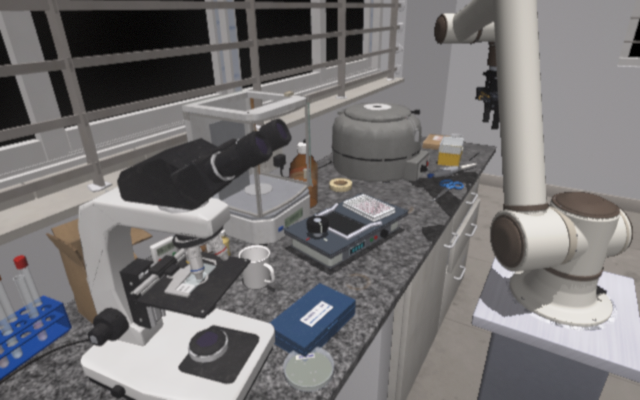

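The top view shows the plate at about (356,257), the nest at (310,247) and the collar at (278,237). The tongue points up-right, and the shaker is yawed about -13°. Next I'll work out a viewing pose for the wrist camera.

```bash
cat > h.py <<'E'
from station import *
import cv2,numpy as np
from scipy.spatial.transform import Rotation as Ro
def delta(p,ytool_ang):
    """tool-frame shift (mm), turn (rad) to TCP p, pointing down, tool y at world angle (deg)"""
    s=sense();R=np.array(s['ee_rot']);a=np.radians(ytool_ang)
    y=np.array([np.cos(a),np.sin(a),0]);z=np.array([0,0,-1.]);T=np.c_[np.cross(y,z),y,z]
    t=R.T@(np.array(p)-s['tcp_pos'])*1e3
    return np.round(t,1),np.round(Ro.from_matrix(R.T@T).as_rotvec(),4)
def wristT():
    s=sense();W=np.eye(4);W[:3,:3]=s['ee_rot'];W[:3,3]=s['tcp_pos']
    return W@np.array(calibration('wrist')['hand_eye'])
def ray(px,k,T,z):
    d=T[:3,:3]@np.array([(px[0]-k['cx'])/k['fx'],(px[1]-k['cy'])/k['fy'],1]);o=T[:3,3]
    return o+d*(z-o[2])/d[2]
E
python3 - <<'E'
from h import *
k=calibration('wrist');print({a:np.round(b,3).tolist() for a,b in k.items()})
print(delta([0.478,-0.13,0.28],166.8))
E
```

```text
{'fx': 276.315, 'fy': 276.315, 'cx': 321.278, 'cy': 203.979, 'hand_eye': [[-0.001, -0.968, -0.251, 0.069], [1.0, -0.001, 0.0, -0.0], [-0.0, -0.251, 0.968, -0.162], [0.0, 0.0, 0.0, 1.0]]}
(array([-368.3,  293.8,  -57.4]), array([-0.    , -0.    , -0.8736]))
```

Run:
```python
from h import *
print(delta([0.52,0.02,0.23],166.8))
```

```text
(array([-473.4,  408.8,   -7.4]), array([-0.    , -0.    , -0.8736]))
```

Call:
servo_tool(deltas=[{"tx":-20,"ty":18,"az":-0.05},{"tx":-50,"ty":43,"az":-0.1},{"tx":-80,"ty":69,"az":-0.2},{"tx":-110,"ty":95,"az":-0.3},{"tx":-140,"ty":121,"az":-0.4},{"tx":-170,"ty":147,"az":-0.5},{"tx":-200,"ty":173,"az":-0.6},{"tx":-230,"ty":199,"az":-0.7},{"tx":-260,"ty":225,"az":-0.8},{"tx":-290,"ty":250,"az":-0.873},{"tx":-320,"ty":276,"az":-0.873},{"tx":-345,"ty":298,"az":-0.873}])

```text
schema error: expected keys tx, ty, tz, ax, ay, az, claw
```

Run:
```python
from h import *
print(delta([0.52,0.02,0.23],166.8))
```

```text
(array([-473.4,  408.8,   -7.4]), array([-0.    , -0.    , -0.8736]))
```

Call:
servo_tool(deltas=[{"tx":-110,"ty":95,"tz":0,"ax":0,"ay":0,"az":-0.3,"claw":60},{"tx":-110,"ty":95,"tz":0,"ax":0,"ay":0,"az":-0.3,"claw":60},{"tx":-110,"ty":95,"tz":0,"ax":0,"ay":0,"az":-0.3,"claw":60},{"tx":-230,"ty":199,"tz":0,"ax":0,"ay":0,"az":-0.7,"claw":60},{"tx":-230,"ty":199,"tz":0,"ax":0,"ay":0,"az":-0.7,"claw":60},{"tx":-230,"ty":199,"tz":0,"ax":0,"ay":0,"az":-0.7,"claw":60},{"tx":-230,"ty":199,"tz":0,"ax":0,"ay":0,"az":-0.7,"claw":60},{"tx":-350,"ty":302,"tz":0,"ax":0,"ay":0,"az":-0.874,"claw":60},{"tx":-350,"ty":302,"tz":0,"ax":0,"ay":0,"az":-0.874,"claw":60},{"tx":-350,"ty":302,"tz":0,"ax":0,"ay":0,"az":-0.874,"claw":60},{"tx":-350,"ty":302,"tz":0,"ax":0,"ay":0,"az":-0.874,"claw":60},{"tx":-350,"ty":302,"tz":0,"ax":0,"ay":0,"az":-0.874,"claw":60}])

```text
time_s: 1.8
tcp_pos: [0.4603, -0.1263, 0.2231]
ee_rot: [[-0.222, -0.975, 0.003], [-0.975, 0.222, 0.001], [-0.001, -0.002, -1.0]]
wrist_force: [0.1, 0.1, -0.6]
gripper_width: 0.687
gripper_force: 0.0
```

Run:
```python
from h import *
print(sense()['joints'],delta([0.52,0.02,0.23],166.8))
```

```text
[ 4.20051531e+00  7.42803305e+00 -1.95235229e+01 -2.35244496e-02
 -6.28988000e+01 -1.69928340e+01] (array([-155.9,  -25.8,   -6.7]), array([-0.0024,  0.0011,  0.0069]))
```

Call:
servo_tool(deltas=[{"tx":-156,"ty":-26,"tz":-7,"ax":0,"ay":0,"az":0.007,"claw":60},{"tx":-156,"ty":-26,"tz":-7,"ax":0,"ay":0,"az":0.007,"claw":60},{"tx":-156,"ty":-26,"tz":-7,"ax":0,"ay":0,"az":0.007,"claw":60},{"tx":-156,"ty":-26,"tz":-7,"ax":0,"ay":0,"az":0.007,"claw":60},{"tx":-156,"ty":-26,"tz":-7,"ax":0,"ay":0,"az":0.007,"claw":60},{"tx":-156,"ty":-26,"tz":-7,"ax":0,"ay":0,"az":0.007,"claw":60}])

```text
time_s: 2.3
tcp_pos: [0.5192, 0.0165, 0.2293]
ee_rot: [[-0.232, -0.973, -0.0], [-0.973, 0.232, -0.0], [0.0, 0.0, -1.0]]
wrist_force: [0.9, -0.3, -0.3]
gripper_width: 0.688
gripper_force: 0.0
```

Run:
```python
from h import *
T=wristT();np.save('T2.npy',T)
im=capture('wrist');cv2.imwrite('pics/w2.png',im)
for l in ['well_plate','lock_collar','collar_grip','nest','lip']:
    for d in recognise(l,'wrist')[:1]: print(l,round(d['confidence'],2),np.round(T@np.append(d['xyz'],1),4)[:3])
m=trace('well_plate','wrist')[0]['mask'].astype('uint8');cv2.imwrite('m_w2.png',m*255)
k=calibration('wrist')
c=max(cv2.findContours(m,0,1)[0],key=cv2.contourArea)[:,0]
P=np.array([ray(p,k,T,.0745)[:2] for p in c],np.float32)
print(cv2.minAreaRect(P*1000))
cv2.imwrite('pics/w2z.png',cv2.resize(im,(800,500),interpolation=cv2.INTER_CUBIC))
```

```text
well_plate 0.76 [ 0.496  -0.0587  0.0809]
lock_collar 0.97 [0.545  0.1204 0.107 ]
collar_grip 0.8 [0.546  0.1239 0.1053]
nest 0.59 [0.5145 0.0073 0.0579]
((494.6938781738281, -58.62385177612305), (85.43022918701172, 126.77630615234375), 69.8119125366211)
```

View pics/w2z.png

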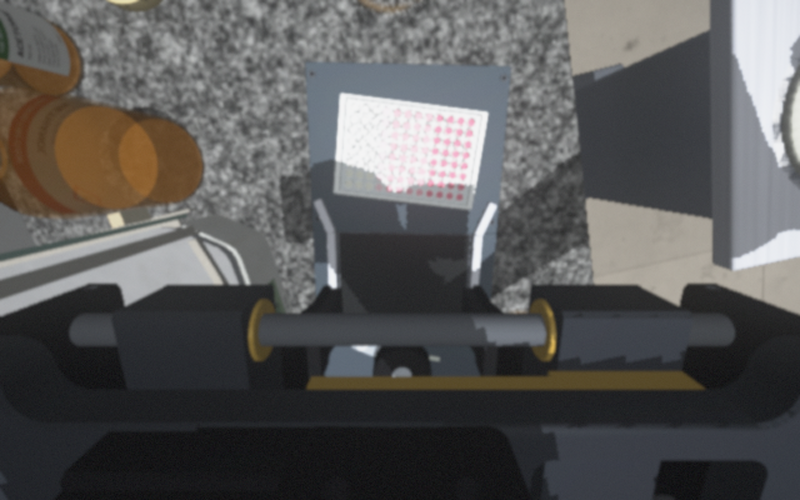

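The zoomed wrist view shows the platform's rear corners at about (308,63) and (508,66), the plate skewed about 7°, and the lip at row 234 between the white guides. I'll fit the shaker frame from the platform outline.

Run:
```python
from h import *
T=np.load('T2.npy');k=calibration('wrist');im=cv2.imread('pics/w2.png')
W=lambda p,z=.067: ray(np.array(p)*.8,k,T,z)[:2]
a,b=W((308,63)),W((508,66));d=a-b
print('rear corners',a,b,np.linalg.norm(d),'x_s ang',np.degrees(np.arctan2(d[1],d[0])))
for n,p in dict(lipL=(340,234),lipR=(472,234)).items(): print(n,W(p))
# top cam: platform mask by colour, rect fit
t=cv2.imread('pics/top1.png');kt=calibration('top');Tt=np.array(kt['cam_to_world'])
Wt=lambda p,z=.067: ray(p,kt,Tt,z)[:2]
t_=[Wt(p) for p in [(272,200),(391,228),(378,296),(258,262)]];print(np.round(t_,4),[np.linalg.norm(t_[i]-t_[(i+1)%4]) for i in range(4)])
cv2.imwrite('pics/t_crop.png',cv2.resize(t[190:305,240:400],None,fx=5,fy=5,interpolation=cv2.INTER_CUBIC))
# line detection in wrist image of platform edges
g=cv2.cvtColor(im,6)
l=cv2.createLineSegmentDetector(0).detect(g[30:240,200:450])[0][:,0]
for s in l:
    s=s+np.array([200,30,200,30]);L=np.hypot(s[2]-s[0],s[3]-s[1])
    if L>25:
        p,q=ray(s[:2],k,T,.067)[:2],ray(s[2:],k,T,.067)[:2];v=q-p
        print(s.round().astype(int),np.round(p,4),np.round(q,4),round(np.degrees(np.arctan2(v[1],v[0]))%180,1))
```

```text
rear corners [ 0.56032361 -0.15024077] [ 0.3959837  -0.10852057] 0.16955288047407968 x_s ang -14.244490280862426
lipL [ 0.57471738 -0.00227283]
lipR [0.45227845 0.0270963 ]
[[ 0.6406  0.1512]
 [ 0.5683 -0.1474]
 [ 0.3999 -0.1121]
 [ 0.4859  0.1859]] [np.float64(0.3071926183169903), np.float64(0.17199338297411146), np.float64(0.3101905731139516), np.float64(0.158525285613813)]
[380 225 397 162] [0.458  0.0748] [0.4253 0.0033] 65.4
[380 180 374 228] [0.4482 0.0194] [0.466  0.0772] 72.9
[271 227 261 159] [0.5897 0.0461] [ 0.5777 -0.0373] 81.8
[271  76 266 153] [ 0.5419 -0.1205] [ 0.5705 -0.0423] 69.9
[377 167 390  90] [0.448  0.0031] [ 0.4188 -0.0757] 69.7
[389  89 273  73] [ 0.4199 -0.0779] [ 0.5392 -0.1221] 159.7
[272 129 300 138] [ 0.5558 -0.0664] [ 0.5278 -0.0493] 148.6
[267 154 377 168] [ 0.5697 -0.0407] [0.4488 0.004 ] 159.7
[250 162 260 185] [ 0.5913 -0.0374] [ 0.5875 -0.0085] 97.5
[426 218 404 230] [0.4014 0.0784] [0.4301 0.088 ] 18.5
[273 186 369 188] [ 0.573  -0.0035] [0.4619 0.0252] 165.5
```

View pics/t_crop.png

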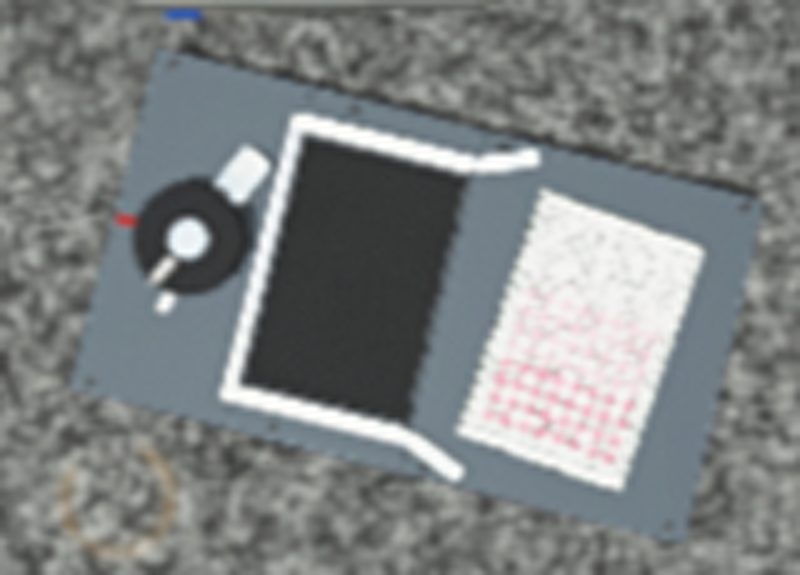

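The zoomed top crop gives platform corners at (163,50), (762,203), (680,540) and (75,385). The nest corners are (303,137), (467,172), (410,425) and (243,385), and the collar is at (190,238). The tongue is swung clear and the yaw is about -14.4°.

Run:
```python
from h import *
kt=calibration('top');Tt=np.array(kt['cam_to_world'])
W=lambda p,z:ray(((p[0]+.5)/5-.5+240,(p[1]+.5)/5-.5+190),kt,Tt,z)[:2]
yaw=np.radians(-14.4);x=np.array([np.cos(yaw),np.sin(yaw)]);y=np.array([-x[1],x[0]])
c=np.mean([W(p,.067) for p in [(163,50),(762,203),(680,540),(75,385)]],0)
n=np.mean([W(p,.0645) for p in [(303,137),(467,172),(410,425),(243,385)]],0)
g=W((190,238),.108);pl=np.mean([W(p,.081) for p in [(545,190),(705,248),(622,490),(458,433)]],0)
print('origins top:',c,n-y*.0323,g-y*.1153)
lip=np.array([.5139,.0122]);print('wrist',lip+y*.012, np.array([.5455,.122])-y*.1153)
for o,q in ((c,pl),(lip+y*.012,np.array([.4947,-.0586]))): print('plate in shaker',x@(q-o),y@(q-o))
```

```text
origins top: [0.51875185 0.0222713 ] [0.5179554  0.02295533] [0.51897542 0.02187204]
wrist [0.51688428 0.023823  ] [0.51682606 0.01032236]
plate in shaker -0.0021474166627240133 -0.08317723095516523
plate in shaker -0.0009895526823980665 -0.08535053364147231
```

```bash
cat >> h.py <<'E'
O=np.array([.518,.0228]);yw=np.radians(-14.4);XS=np.array([np.cos(yw),np.sin(yw)]);YS=np.array([-XS[1],XS[0]])
def S(x,y,z): return np.r_[O+XS*x+YS*y,z]
def inS(p): return np.round([XS@(p[:2]-O)*1e3,YS@(p[:2]-O)*1e3,p[2]*1e3],1)
E
python3 - <<'E'
from h import *
print(delta(S(0,-.160,.15),165.6),delta(S(0,-.160,.0705),165.6))
E
```

```text
(array([151.6,   4.6,  79.7]), array([-0.0002,  0.0001,  0.0128])) (array([151.7,   4.6, 159.2]), array([-0.0002,  0.0001,  0.0128]))
```

Call:
servo_tool(deltas=[{"tx":152,"ty":4.6,"tz":0,"ax":0,"ay":0,"az":0.0128,"claw":75},{"tx":152,"ty":4.6,"tz":0,"ax":0,"ay":0,"az":0.0128,"claw":75},{"tx":152,"ty":4.6,"tz":0,"ax":0,"ay":0,"az":0.0128,"claw":75},{"tx":152,"ty":4.6,"tz":0,"ax":0,"ay":0,"az":0.0128,"claw":75},{"tx":152,"ty":4.6,"tz":60,"ax":0,"ay":0,"az":0.0128,"claw":75},{"tx":152,"ty":4.6,"tz":90,"ax":0,"ay":0,"az":0.0128,"claw":75},{"tx":152,"ty":4.6,"tz":115,"ax":0,"ay":0,"az":0.0128,"claw":75},{"tx":152,"ty":4.6,"tz":135,"ax":0,"ay":0,"az":0.0128,"claw":75},{"tx":152,"ty":4.6,"tz":145,"ax":0,"ay":0,"az":0.0128,"claw":75},{"tx":152,"ty":4.6,"tz":152,"ax":0,"ay":0,"az":0.0128,"claw":75},{"tx":152,"ty":4.6,"tz":157,"ax":0,"ay":0,"az":0.0128,"claw":75},{"tx":152,"ty":4.6,"tz":159,"ax":0,"ay":0,"az":0.0128,"claw":75}])

```text
time_s: 3.65
tcp_pos: [0.4787, -0.1319, 0.0704]
ee_rot: [[-0.248, -0.969, 0.0], [-0.969, 0.248, -0.0], [0.0, -0.0, -1.0]]
wrist_force: [-0.3, 0.1, -0.3]
gripper_width: 0.862
gripper_force: 0.0
```

Run:
```python
from h import *
im=capture('wrist');cv2.imwrite('pics/w3.png',im)
s=sense();print(inS(s['tcp_pos']),s['wrist_force'],delta(S(0,-.160,.0705),165.6))
```

```text
[   0.5 -159.5   70.5] [0.3592213  0.66083271 0.25108803] (array([0.5, 0.5, 0. ]), array([-0.0003,  0.0001,  0.0012]))
```

View pics/w3.png

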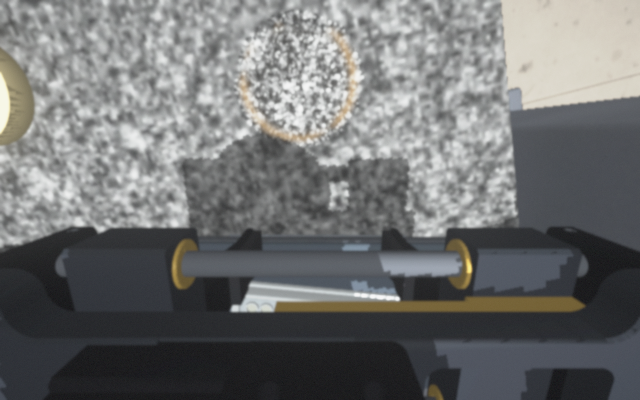

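Call:
servo_tool(deltas=[{"tx":-6,"ty":0,"tz":0,"ax":0,"ay":0,"az":0,"claw":75},{"tx":-12,"ty":0,"tz":0,"ax":0,"ay":0,"az":0,"claw":75},{"tx":-18,"ty":0,"tz":0,"ax":0,"ay":0,"az":0,"claw":75},{"tx":-23,"ty":0,"tz":0,"ax":0,"ay":0,"az":0,"claw":75},{"tx":-28,"ty":0,"tz":0,"ax":0,"ay":0,"az":0,"claw":75},{"tx":-32,"ty":0,"tz":0,"ax":0,"ay":0,"az":0,"claw":75},{"tx":-36,"ty":0,"tz":0,"ax":0,"ay":0,"az":0,"claw":75},{"tx":-40,"ty":0,"tz":0,"ax":0,"ay":0,"az":0,"claw":75},{"tx":-44,"ty":0,"tz":0,"ax":0,"ay":0,"az":0,"claw":75},{"tx":-48,"ty":0,"tz":0,"ax":0,"ay":0,"az":0,"claw":75},{"tx":-51,"ty":0,"tz":0,"ax":0,"ay":0,"az":0,"claw":75},{"tx":-53,"ty":0,"tz":0,"ax":0,"ay":0,"az":0,"claw":75}])

```text
time_s: 4.7
tcp_pos: [0.4954, -0.0826, 0.072]
ee_rot: [[-0.244, -0.97, 0.007], [-0.97, 0.244, -0.004], [0.003, -0.008, -1.0]]
wrist_force: [8.1, -18.0, 0.7]
gripper_width: 0.859
gripper_force: 9.2
```

```bash
cat >> h.py <<'E'
def look(n):
    kt=calibration('top');Tt=np.array(kt['cam_to_world']);t=capture('top');s=sense();print(inS(s['tcp_pos']),s['wrist_force'],s['time_s'])
    cv2.imwrite(f'pics/{n}.png',cv2.resize(t[190:305,240:400],None,fx=5,fy=5,interpolation=cv2.INTER_CUBIC))
    r=trace('well_plate','top')
    if r:
        c=max(cv2.findContours(r[0]['mask'].astype('uint8'),0,1)[0],key=cv2.contourArea)[:,0]
        P=np.array([inS(ray(p,kt,Tt,.079)) for p in c],np.float32)[:,:2]
        print('plate',r[0]['confidence'],cv2.minAreaRect(P),P.min(0),P.max(0))
E
python3 -c "
from h import *
look('t4')"
```

```text
[   4.2 -107.1   71.9] [1.14442628 0.12698213 0.89634506] 4.75Traceback (most recent call last):
  File "<string>", line 3, in <module>
    look('t4')
    ~~~~^^^^^^
  File "h.py", line 26, in look
    print('plate',r[0]['confidence'],cv2.minAreaRect(P),P.min(0),P.max(0))
                                     ~~~~~~~~~~~~~~~^^^
cv2.error: OpenCV(4.12.0) /io/opencv/modules/imgproc/src/convhull.cpp:143: error: (-215:Assertion failed) total >= 0 && (depth == CV_32F || depth == CV_32S) in function 'convexHull'
```

View pics/t4.png

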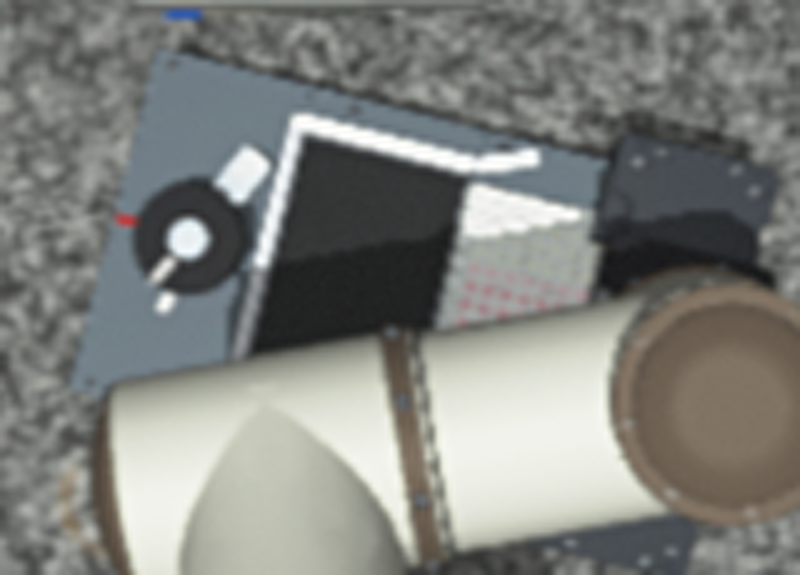

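The plate is square to the lip. Its front +x corner at (470,183) is still a few mm inside the +x guide, so it seems to be rubbing on the -x guide. I'll measure its lateral offset.

```bash
sed -i 's/float32)\[:,:2\]/float32)[:,:2].copy()/' h.py
python3 - <<'E'
from h import *
kt=calibration('top');Tt=np.array(kt['cam_to_world'])
W=lambda p,z:inS(ray(((p[0]+.5)/5-.5+240,(p[1]+.5)/5-.5+190),kt,Tt,z))
for p,z in [((470,183),.0814),((592,214),.0814),((439,328),.0814),((480,167),.074),((538,157),.074)]: print(p,W(p,z))
s=sense();R=s['ee_rot'];print(delta(S(.004,-.109,.0705),165.6),delta(S(.003,-.020,.0705),165.6))
E
```

```text
(470, 183) [ 60.2 -11.   81.4]
(592, 214) [ 60.  -73.3  81.4]
(439, 328) [-12.8 -13.3  81.4]
(480, 167) [ 69.3 -14.1  74. ]
(538, 157) [ 81.2 -41.   74. ]
(array([ 2.3, -0.8,  1.1]), array([-0.0055, -0.0004,  0.0021])) (array([-86.7,  -0. ,   1. ]), array([-0.0055, -0.0004,  0.0021]))
```

Call:
servo_tool(deltas=[{"tx":3,"ty":0,"tz":0,"ax":0,"ay":0,"az":0,"claw":75},{"tx":3,"ty":0,"tz":0,"ax":0,"ay":0,"az":0,"claw":75}])

```text
time_s: 4.97
tcp_pos: [0.4905, -0.0831, 0.0702]
ee_rot: [[-0.248, -0.969, -0.001], [-0.969, 0.248, 0.001], [-0.0, 0.001, -1.0]]
wrist_force: [0.5, -0.1, 0.6]
gripper_width: 0.858
gripper_force: 0.1
```

Run:
```python
from h import *
s=sense();print(inS(s['tcp_pos']),s['wrist_force'],s['gripper_force'],delta(S(.004,-.109,.0705),165.6))
```

```text
[  -0.3 -109.5   70.2] [ 0.46362992 -0.07266368  0.58918348] 0.08534359512850642 (array([-0.5, -4.3, -0.4]), array([0.0013, 0.0003, 0.0004]))
```

Call:
servo_tool(deltas=[{"tx":-1,"ty":-1,"tz":0,"ax":0,"ay":0,"az":0,"claw":75},{"tx":-2,"ty":-3,"tz":0,"ax":0,"ay":0,"az":0,"claw":75},{"tx":-3,"ty":-4,"tz":0,"ax":0,"ay":0,"az":0,"claw":75},{"tx":-5,"ty":-5,"tz":0,"ax":0,"ay":0,"az":0,"claw":75},{"tx":-7,"ty":-6,"tz":0,"ax":0,"ay":0,"az":0,"claw":75},{"tx":-9,"ty":-7,"tz":0,"ax":0,"ay":0,"az":0,"claw":75},{"tx":-11,"ty":-7.5,"tz":0,"ax":0,"ay":0,"az":0,"claw":75},{"tx":-13,"ty":-8,"tz":0,"ax":0,"ay":0,"az":0,"claw":75}])

```text
time_s: 5.63
tcp_pos: [0.5017, -0.0724, 0.0704]
ee_rot: [[-0.247, -0.969, -0.001], [-0.969, 0.247, -0.0], [0.0, 0.001, -1.0]]
wrist_force: [-1.2, -0.9, -0.5]
gripper_width: 0.863
gripper_force: 0.5
```

Run:
```python
from h import *
s=sense();print(inS(s['tcp_pos']),s['wrist_force'],s['gripper_force'])
look('t5');f=sense()['wrist_force'];print('Fs',XS@f[:2],YS@f[:2])
```

```text
[  7.9 -96.2  70.4] [-1.15566011 -0.9369445  -0.45687767] 0.5354804755188525
[  8.3 -95.9  70.5] [-1.05063029 -0.54921141 -0.20383445] 5.6833
plate 0.7 ((31.299997329711914, -32.29999923706055), (67.79999542236328, 69.79999542236328), -0.0) [ -2.6 -67.2] [65.2  2.6]
Fs -0.11605431430197727 -1.7439584823452956
```

View pics/t5.png

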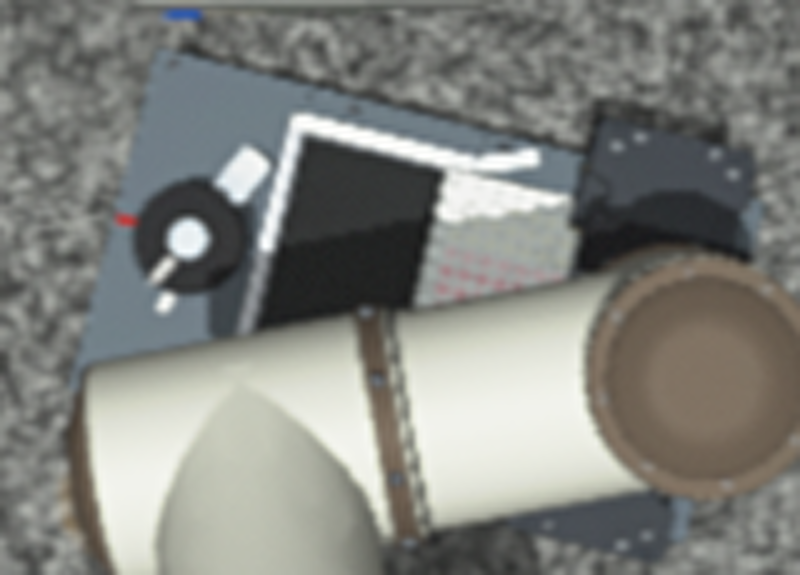

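The plate front is now past the lip at about (440,170), it is square, and the forces are light. I'll keep pushing.

Call:
servo_tool(deltas=[{"tx":-4,"ty":0,"tz":0,"ax":0,"ay":0,"az":0,"claw":75},{"tx":-8,"ty":0,"tz":0,"ax":0,"ay":0,"az":0,"claw":75},{"tx":-12,"ty":0,"tz":0,"ax":0,"ay":0,"az":0,"claw":75},{"tx":-16,"ty":0.5,"tz":0,"ax":0,"ay":0,"az":0,"claw":75},{"tx":-20,"ty":0.5,"tz":0,"ax":0,"ay":0,"az":0,"claw":75},{"tx":-24,"ty":1,"tz":0,"ax":0,"ay":0,"az":0,"claw":75},{"tx":-28,"ty":1,"tz":0,"ax":0,"ay":0,"az":0,"claw":75},{"tx":-32,"ty":1.5,"tz":0,"ax":0,"ay":0,"az":0,"claw":75},{"tx":-36,"ty":1.5,"tz":0,"ax":0,"ay":0,"az":0,"claw":75},{"tx":-40,"ty":2,"tz":0,"ax":0,"ay":0,"az":0,"claw":75}])

```text
time_s: 6.57
tcp_pos: [0.5101, -0.0329, 0.0706]
ee_rot: [[-0.247, -0.969, 0.0], [-0.969, 0.247, -0.0], [-0.0, -0.0, -1.0]]
wrist_force: [0.0, -0.3, 0.3]
gripper_width: 0.864
gripper_force: 0.4
```

Run:
```python
from h import *
s=sense();print(inS(s['tcp_pos']),s['wrist_force'],s['gripper_force'])
look('t6')
```

```text
[  6.2 -55.9  70.6] [ 0.008081   -0.34413262  0.32995899] 0.4316007765009999
[  6.3 -55.3  70.7] [ 0.42332678 -0.48128296  0.09399554] 6.6167
plate 0.59 ((27.351585388183594, 10.610876083374023), (66.4056625366211, 75.86559295654297), 89.43273162841797) [-10.3 -22.7] [65.2 44.1]
```

Call:
servo_tool(deltas=[{"tx":-4,"ty":0.5,"tz":0,"ax":0,"ay":0,"az":0,"claw":75},{"tx":-8,"ty":1,"tz":0,"ax":0,"ay":0,"az":0,"claw":75},{"tx":-12,"ty":1.5,"tz":0,"ax":0,"ay":0,"az":0,"claw":75},{"tx":-16,"ty":2,"tz":0,"ax":0,"ay":0,"az":0,"claw":75},{"tx":-19,"ty":2,"tz":0,"ax":0,"ay":0,"az":0,"claw":75},{"tx":-22,"ty":2,"tz":0,"ax":0,"ay":0,"az":0,"claw":75},{"tx":-24,"ty":2,"tz":0,"ax":0,"ay":0,"az":0,"claw":75},{"tx":-26,"ty":2,"tz":0,"ax":0,"ay":0,"az":0,"claw":75},{"tx":-27,"ty":2,"tz":0,"ax":0,"ay":0,"az":0,"claw":75},{"tx":-28,"ty":2,"tz":0,"ax":0,"ay":0,"az":0,"claw":75}])

```text
time_s: 7.5
tcp_pos: [0.5149, -0.0056, 0.0705]
ee_rot: [[-0.247, -0.969, -0.0], [-0.969, 0.247, -0.0], [0.0, 0.0, -1.0]]
wrist_force: [-0.1, 0.0, -0.8]
gripper_width: 0.86
gripper_force: 0.2
```

Run:
```python
from h import *
s=sense();print(inS(s['tcp_pos']),s['wrist_force'],s['gripper_force'])
look('t7')
```

```text
[  4.  -28.3  70.5] [-0.05822618  0.03965803 -0.78944549] 0.19333001323275312
[  4.1 -28.1  70.6] [-0.01532609 -0.08234346  0.51720259] 7.55
plate 0.7 ((26.20256233215332, 38.97724533081055), (72.14891815185547, 65.13951873779297), 3.7179627418518066) [-11.6   6.8] [63.4 69.9]
```

View pics/t7.png

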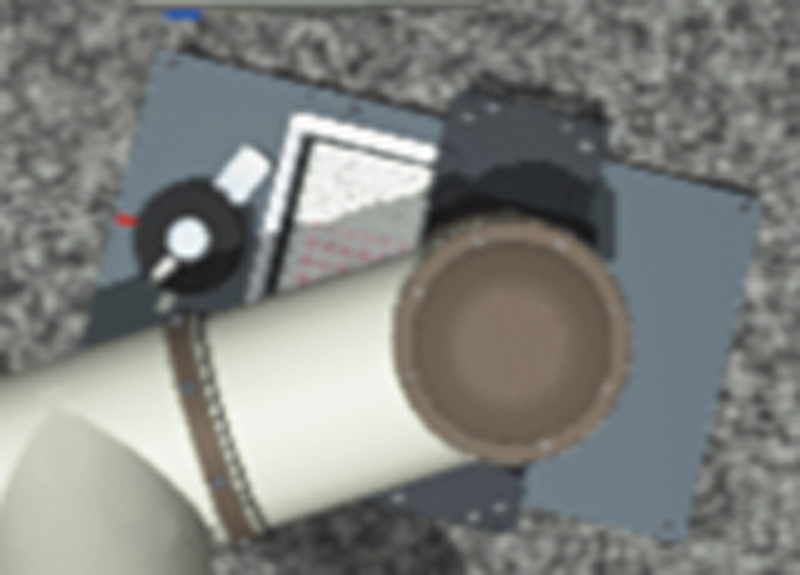

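The plate front is about 4-5 mm short of the far wall, so I'll add a few millimetres in small steps.

Call:
servo_tool(deltas=[{"tx":-1,"ty":0,"tz":0,"ax":0,"ay":0,"az":0,"claw":75},{"tx":-2,"ty":0,"tz":0,"ax":0,"ay":0,"az":0,"claw":75},{"tx":-3,"ty":0,"tz":0,"ax":0,"ay":0,"az":0,"claw":75},{"tx":-4,"ty":0,"tz":0,"ax":0,"ay":0,"az":0,"claw":75},{"tx":-4.5,"ty":0,"tz":0,"ax":0,"ay":0,"az":0,"claw":75},{"tx":-4.5,"ty":0,"tz":0,"ax":0,"ay":0,"az":0,"claw":75}])

```text
time_s: 8.1
tcp_pos: [0.5161, -0.0012, 0.0705]
ee_rot: [[-0.247, -0.969, 0.0], [-0.969, 0.247, 0.0], [-0.0, -0.0, -1.0]]
wrist_force: [-0.2, 0.1, 0.0]
gripper_width: 0.865
gripper_force: 0.1
```

Run:
```python
from h import *
s=sense();print(inS(s['tcp_pos']),s['wrist_force'],s['gripper_force'])
look('t8')
```

```text
[  4.1 -23.7  70.5] [-0.15644297  0.06806528  0.04635921] 0.07329420293899602
[  4.1 -23.7  70.6] [ 0.74025039 -0.78316558 -0.02824869] 8.15
plate 0.81 ((26.711214065551758, 43.86769104003906), (73.53494262695312, 60.1239013671875), 0.7524308562278748) [-10.4  14. ] [63.4 74.2]
```

Run:
```python
from h import *
print(delta(S(0,.1153,.22),130),sense()['joints'])
```

```text
(array([-139.1,    3.9, -149.4]), array([-1.000e-04,  2.000e-04,  6.229e-01])) [ 1.78982959e+01  2.12481325e+01 -2.60660793e+01 -4.23247620e-03
 -4.26759575e+01 -3.22053438e+01]
```

Call:
servo_tool(deltas=[{"tx":10,"ty":0,"tz":0,"ax":0,"ay":0,"az":0,"claw":75},{"tx":10,"ty":0,"tz":0,"ax":0,"ay":0,"az":0,"claw":75},{"tx":10,"ty":0,"tz":-20,"ax":0,"ay":0,"az":0,"claw":80},{"tx":10,"ty":0,"tz":-60,"ax":0,"ay":0,"az":0,"claw":80},{"tx":10,"ty":0,"tz":-100,"ax":0,"ay":0,"az":0,"claw":80},{"tx":-20,"ty":0,"tz":-140,"ax":0,"ay":0,"az":0.1,"claw":80},{"tx":-60,"ty":0,"tz":-150,"ax":0,"ay":0,"az":0.2,"claw":80},{"tx":-100,"ty":2,"tz":-150,"ax":0,"ay":0,"az":0.3,"claw":80},{"tx":-139,"ty":4,"tz":-150,"ax":0,"ay":0,"az":0.45,"claw":80},{"tx":-139,"ty":4,"tz":-150,"ax":0,"ay":0,"az":0.6,"claw":80},{"tx":-139,"ty":4,"tz":-150,"ax":0,"ay":0,"az":0.62,"claw":80},{"tx":-139,"ty":4,"tz":-150,"ax":0,"ay":0,"az":0.62,"claw":80}])

```text
time_s: 9.2
tcp_pos: [0.5463, 0.135, 0.2202]
ee_rot: [[-0.764, -0.645, -0.001], [-0.645, 0.764, -0.0], [0.001, 0.0, -1.0]]
wrist_force: [0.5, 0.6, 0.8]
gripper_width: 0.92
gripper_force: 0.0
```

Run:
```python
from h import *
print(delta(S(0,.1153,.22),130),sense()['joints'],inS(sense()['tcp_pos']))
T=wristT();im=capture('wrist');cv2.imwrite('pics/w9.png',im)
k=calibration('wrist')
for l in ['well_plate']:
    r=trace(l,'wrist');c=max(cv2.findContours(r[0]['mask'].astype('uint8'),0,1)[0],key=cv2.contourArea)[:,0]
    P=np.array([inS(ray(p,k,T,.075))[:2] for p in c],np.float32)
    print(cv2.minAreaRect(P),P.min(0),P.max(0))
look('t9')
for d in recognise('collar_grip','top')[:1]: print(inS((np.array(calibration('top')['cam_to_world'])@np.append(d['xyz'],1))[:3]))
cv2.imwrite('pics/w9z.png',cv2.resize(im,(800,500),interpolation=cv2.INTER_CUBIC))
```

```text
(array([ 0. , -0.6,  0.2]), array([ 0.0003, -0.0005,  0.0027])) [ 3.03651044e+01  1.61085576e+01 -8.64119465e+00 -1.39574240e-02
 -6.52835270e+01 -8.02023906e+01] [ -0.5 115.7 220.2]
((-1.9249954223632812, 29.89868927001953), (128.93704223632812, 85.74465942382812), 0.17684005200862885) [-66.4 -12.9] [62.6 72.9]
[-1.000e-01  1.146e+02  2.205e+02] [-0.21404865  0.2980506  -0.65417606] 9.35
plate 0.78 ((-0.9528045654296875, 30.10285186767578), (85.73445892333984, 129.85667419433594), 87.54438018798828) [-65.1 -13. ] [62.8 75.1]
```

View pics/w9z.png

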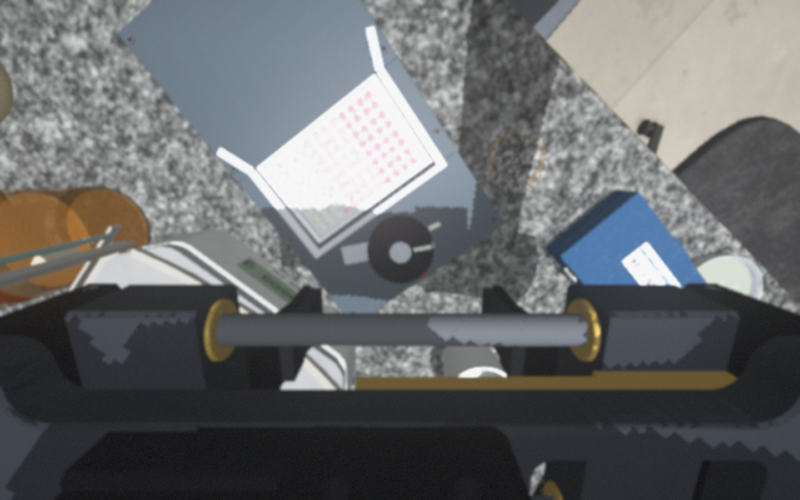

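The plate lies in the nest with a visible front gap at around (390,200), so its rear edge may still rest on the lip. I'll go back and push it right up to the far wall.

Run:
```python
from h import *
print(delta(S(.002,-.042,.22),165.6))
```

```text
(array([126.4, -92.4,   0.6]), array([-0.    ,  0.    , -0.6183]))
```

Call:
servo_tool(deltas=[{"tx":32,"ty":-23,"tz":0,"ax":0,"ay":0,"az":-0.12,"claw":75},{"tx":64,"ty":-46,"tz":0,"ax":0,"ay":0,"az":-0.24,"claw":75},{"tx":96,"ty":-70,"tz":0,"ax":0,"ay":0,"az":-0.36,"claw":75},{"tx":126.5,"ty":-92.5,"tz":0,"ax":0,"ay":0,"az":-0.48,"claw":75},{"tx":126.5,"ty":-92.5,"tz":20,"ax":0,"ay":0,"az":-0.6,"claw":75},{"tx":126.5,"ty":-92.5,"tz":60,"ax":0,"ay":0,"az":-0.618,"claw":75},{"tx":126.5,"ty":-92.5,"tz":95,"ax":0,"ay":0,"az":-0.618,"claw":75},{"tx":126.5,"ty":-92.5,"tz":120,"ax":0,"ay":0,"az":-0.618,"claw":75},{"tx":126.5,"ty":-92.5,"tz":138,"ax":0,"ay":0,"az":-0.618,"claw":75},{"tx":126.5,"ty":-92.5,"tz":147,"ax":0,"ay":0,"az":-0.618,"claw":75},{"tx":126.5,"ty":-92.5,"tz":150,"ax":0,"ay":0,"az":-0.618,"claw":75},{"tx":126.5,"ty":-92.5,"tz":150,"ax":0,"ay":0,"az":-0.618,"claw":75}])

```text
time_s: 10.45
tcp_pos: [0.5097, -0.0181, 0.0705]
ee_rot: [[-0.249, -0.969, -0.0], [-0.969, 0.249, -0.0], [0.0, 0.0, -1.0]]
wrist_force: [-0.1, -0.6, 0.0]
gripper_width: 0.86
gripper_force: 0.0
```

Run:
```python
from h import *
s=sense();print(inS(s['tcp_pos']),s['wrist_force'],delta(S(.002,-.020,.0705),165.6))
```

```text
[  2.1 -41.7  70.5] [-0.1468124  -0.57855231  0.04574021] (array([-21.7,   0.1,   0. ]), array([ 0.0002, -0.0003, -0.0003]))
```

Call:
servo_tool(deltas=[{"tx":-5,"ty":0,"tz":0,"ax":0,"ay":0,"az":0,"claw":75},{"tx":-10,"ty":0,"tz":0,"ax":0,"ay":0,"az":0,"claw":75},{"tx":-14,"ty":0,"tz":0,"ax":0,"ay":0,"az":0,"claw":75},{"tx":-17,"ty":0,"tz":0,"ax":0,"ay":0,"az":0,"claw":75},{"tx":-18.5,"ty":0,"tz":0,"ax":0,"ay":0,"az":0,"claw":75},{"tx":-20,"ty":0,"tz":0,"ax":0,"ay":0,"az":0,"claw":75},{"tx":-21,"ty":0,"tz":0,"ax":0,"ay":0,"az":0,"claw":75},{"tx":-21,"ty":0,"tz":0,"ax":0,"ay":0,"az":0,"claw":75}])

```text
time_s: 11.12
tcp_pos: [0.5148, 0.0026, 0.0706]
ee_rot: [[-0.249, -0.968, 0.0], [-0.968, 0.249, 0.0], [-0.0, -0.0, -1.0]]
wrist_force: [-0.7, -0.5, -0.1]
gripper_width: 0.863
gripper_force: 0.0
```

Call:
servo_tool(deltas=[{"tx":-0.5,"ty":0,"tz":0,"ax":0,"ay":0,"az":0,"claw":75},{"tx":-1,"ty":0,"tz":0,"ax":0,"ay":0,"az":0,"claw":75},{"tx":-1,"ty":0,"tz":0,"ax":0,"ay":0,"az":0,"claw":75}])

```text
time_s: 11.37
tcp_pos: [0.5148, 0.0033, 0.0705]
ee_rot: [[-0.249, -0.968, -0.0], [-0.968, 0.249, -0.0], [0.0, 0.0, -1.0]]
wrist_force: [-0.4, -0.4, 0.8]
gripper_width: 0.862
gripper_force: 0.5
```

Run:
```python
from h import *
s=sense();print(inS(s['tcp_pos']),s['wrist_force'])
```

```text
[  1.8 -19.7  70.5] [-0.39358163 -0.35743566  0.84173271]
```

Call:
servo_tool(deltas=[{"tx":-0.7,"ty":0,"tz":0,"ax":0,"ay":0,"az":0,"claw":75},{"tx":-1.5,"ty":0,"tz":0,"ax":0,"ay":0,"az":0,"claw":75},{"tx":-1.5,"ty":0,"tz":0,"ax":0,"ay":0,"az":0,"claw":75}])

```text
time_s: 11.62
tcp_pos: [0.5149, 0.0043, 0.0705]
ee_rot: [[-0.25, -0.968, -0.001], [-0.968, 0.25, -0.001], [0.001, 0.001, -1.0]]
wrist_force: [-0.3, -4.6, 1.1]
gripper_width: 0.864
gripper_force: 2.2
```

Call:
servo_tool(deltas=[{"tx":-0.7,"ty":0,"tz":0,"ax":0,"ay":0,"az":0,"claw":75},{"tx":-1.5,"ty":0,"tz":0,"ax":0,"ay":0,"az":0,"claw":75},{"tx":-1.5,"ty":0,"tz":0,"ax":0,"ay":0,"az":0,"claw":75}])

```text
time_s: 11.87
tcp_pos: [0.5149, 0.0044, 0.0705]
ee_rot: [[-0.249, -0.968, -0.002], [-0.968, 0.249, -0.003], [0.003, 0.002, -1.0]]
wrist_force: [-0.5, -10.1, 1.7]
gripper_width: 0.86
gripper_force: 4.8
```

Run:
```python
from h import *
s=sense();print(inS(s['tcp_pos']),s['wrist_force']);look('t10')
```

```text
[  1.6 -18.6  70.5] [ -0.48548406 -10.14721505   1.73045173]
[  1.6 -18.6  70.5] [ 0.08460915 -9.45897463  1.50998367] 11.9167
plate 0.6 ((27.321369171142578, 47.90101623535156), (69.38327026367188, 55.50852584838867), 2.726304531097412) [-8.6 21.2] [62.2 76.6]
```

Call:
servo_tool(deltas=[{"tx":5,"ty":0,"tz":0,"ax":0,"ay":0,"az":0,"claw":75},{"tx":10,"ty":0,"tz":0,"ax":0,"ay":0,"az":0,"claw":75},{"tx":10,"ty":0,"tz":-10,"ax":0,"ay":0,"az":0,"claw":75},{"tx":10,"ty":0,"tz":-22,"ax":0,"ay":0,"az":0,"claw":75},{"tx":0,"ty":0,"tz":-22,"ax":0,"ay":0,"az":0,"claw":75},{"tx":-12,"ty":0,"tz":-22,"ax":0,"ay":0,"az":0,"claw":75},{"tx":-22,"ty":0,"tz":-22,"ax":0,"ay":0,"az":0,"claw":75},{"tx":-22,"ty":0,"tz":-16,"ax":0,"ay":0,"az":0,"claw":75},{"tx":-22,"ty":0,"tz":-11,"ax":0,"ay":0,"az":0,"claw":75},{"tx":-22,"ty":0,"tz":-9,"ax":0,"ay":0,"az":0,"claw":75},{"tx":-22,"ty":0,"tz":-8,"ax":0,"ay":0,"az":0,"claw":75},{"tx":-22,"ty":0,"tz":-8,"ax":0,"ay":0,"az":0,"claw":75}])

```text
time_s: 12.97
tcp_pos: [0.5206, 0.0272, 0.0777]
ee_rot: [[-0.249, -0.968, -0.002], [-0.968, 0.249, -0.001], [0.001, 0.002, -1.0]]
wrist_force: [-0.5, 0.6, -0.2]
gripper_width: 0.861
gripper_force: 0.0
```

Call:
servo_tool(deltas=[{"tx":0,"ty":0,"tz":0.7,"ax":0,"ay":0,"az":0,"claw":75},{"tx":0,"ty":0,"tz":1.4,"ax":0,"ay":0,"az":0,"claw":75},{"tx":0,"ty":0,"tz":1.4,"ax":0,"ay":0,"az":0,"claw":75}])

```text
time_s: 13.22
tcp_pos: [0.5212, 0.0274, 0.0771]
ee_rot: [[-0.25, -0.968, 0.0], [-0.968, 0.25, 0.0], [-0.0, -0.0, -1.0]]
wrist_force: [0.2, -0.7, -0.7]
gripper_width: 0.861
gripper_force: 0.0
```

Call:
servo_tool(deltas=[{"tx":0,"ty":0,"tz":0.7,"ax":0,"ay":0,"az":0,"claw":75},{"tx":0,"ty":0,"tz":1.4,"ax":0,"ay":0,"az":0,"claw":75},{"tx":0,"ty":0,"tz":1.4,"ax":0,"ay":0,"az":0,"claw":75}])

```text
time_s: 13.47
tcp_pos: [0.5214, 0.0275, 0.0768]
ee_rot: [[-0.249, -0.968, 0.0], [-0.968, 0.249, -0.0], [0.0, -0.001, -1.0]]
wrist_force: [-1.8, -0.1, 7.0]
gripper_width: 0.864
gripper_force: 3.1
```

The rear top is firm at z = 76.8 mm, so the plate is seated. Next is the collar.

Run:
```python
from h import *
print(delta(S(0,.1153,.16),130),delta(S(0,.1153,.0885),130))
```

```text
(array([-109.9,    2.1,  -83.2]), array([-5.000e-04,  1.000e-04,  6.209e-01])) (array([-109.9,    2.1,  -11.7]), array([-5.000e-04,  1.000e-04,  6.209e-01]))
```

Call:
servo_tool(deltas=[{"tx":0,"ty":0,"tz":-20,"ax":0,"ay":0,"az":0,"claw":80},{"tx":0,"ty":0,"tz":-55,"ax":0,"ay":0,"az":0,"claw":80},{"tx":-10,"ty":0,"tz":-85,"ax":0,"ay":0,"az":0.1,"claw":80},{"tx":-45,"ty":1,"tz":-90,"ax":0,"ay":0,"az":0.22,"claw":80},{"tx":-80,"ty":2,"tz":-90,"ax":0,"ay":0,"az":0.34,"claw":80},{"tx":-110,"ty":2,"tz":-90,"ax":0,"ay":0,"az":0.46,"claw":80},{"tx":-110,"ty":2,"tz":-90,"ax":0,"ay":0,"az":0.58,"claw":80},{"tx":-110,"ty":2,"tz":-90,"ax":0,"ay":0,"az":0.621,"claw":80},{"tx":-110,"ty":2,"tz":-60,"ax":0,"ay":0,"az":0.621,"claw":80},{"tx":-110,"ty":2,"tz":-40,"ax":0,"ay":0,"az":0.621,"claw":80},{"tx":-110,"ty":2,"tz":-25,"ax":0,"ay":0,"az":0.621,"claw":80},{"tx":-110,"ty":2,"tz":-13,"ax":0,"ay":0,"az":0.621,"claw":80}])

```text
time_s: 14.47
tcp_pos: [0.5459, 0.1343, 0.0872]
ee_rot: [[-0.766, -0.643, -0.002], [-0.643, 0.766, -0.001], [0.002, 0.001, -1.0]]
wrist_force: [-0.1, -0.0, -0.5]
gripper_width: 0.923
gripper_force: 0.0
```

Call:
servo_tool(deltas=[{"tx":0,"ty":0,"tz":0,"ax":0,"ay":0,"az":0,"claw":58},{"tx":0,"ty":0,"tz":0,"ax":0,"ay":0,"az":0,"claw":58},{"tx":0,"ty":0,"tz":0,"ax":0,"ay":0,"az":0,"claw":50},{"tx":0,"ty":0,"tz":0,"ax":0,"ay":0,"az":0,"claw":50},{"tx":0,"ty":0,"tz":0,"ax":0,"ay":0,"az":0,"claw":50},{"tx":0,"ty":0,"tz":0,"ax":0,"ay":0,"az":0,"claw":50}])

```text
time_s: 14.97
tcp_pos: [0.5477, 0.1344, 0.0898]
ee_rot: [[-0.766, -0.643, 0.003], [-0.643, 0.766, 0.0], [-0.002, -0.002, -1.0]]
wrist_force: [2.2, -3.0, 1.5]
gripper_width: 0.614
gripper_force: 30.0
```

Run:
```python
from h import *
s=sense();print(inS(s['tcp_pos']),s['wrist_force'],s['gripper_force'],s['gripper_width']*87,s['joints'])
```

```text
[  1.1 115.5  89.8] [ 2.16445218 -3.02180455  1.54636393] 30.000138580799103 53.41691930013859 [ 30.28504791  23.61363602 -18.35864789   0.09541984 -47.89645327
 -80.3330127 ]
```

Call:
servo_tool(deltas=[{"tx":0,"ty":0,"tz":0,"ax":0,"ay":0,"az":0.1,"claw":50},{"tx":0,"ty":0,"tz":0,"ax":0,"ay":0,"az":0.2,"claw":50},{"tx":0,"ty":0,"tz":0,"ax":0,"ay":0,"az":0.3,"claw":50},{"tx":0,"ty":0,"tz":0,"ax":0,"ay":0,"az":0.4,"claw":50},{"tx":0,"ty":0,"tz":0,"ax":0,"ay":0,"az":0.5,"claw":50},{"tx":0,"ty":0,"tz":0,"ax":0,"ay":0,"az":0.6,"claw":50},{"tx":0,"ty":0,"tz":0,"ax":0,"ay":0,"az":0.7,"claw":50},{"tx":0,"ty":0,"tz":0,"ax":0,"ay":0,"az":0.8,"claw":50},{"tx":0,"ty":0,"tz":0,"ax":0,"ay":0,"az":0.9,"claw":50},{"tx":0,"ty":0,"tz":0,"ax":0,"ay":0,"az":1.0,"claw":50},{"tx":0,"ty":0,"tz":0,"ax":0,"ay":0,"az":1.1,"claw":50}])

```text
time_s: 15.88
tcp_pos: [0.5478, 0.1338, 0.0899]
ee_rot: [[-0.919, 0.395, 0.002], [0.395, 0.919, -0.001], [-0.003, 0.0, -1.0]]
wrist_force: [2.6, -4.0, 2.2]
gripper_width: 0.612
gripper_force: 30.0
```

Run:
```python
from h import *
s=sense();print(inS(s['tcp_pos']),s['wrist_force'],s['moment'],s['gripper_force'],s['gripper_width']*87,s['joints'][5]);look('t11')
```

```text
[  1.3 115.   89.9] [ 2.56670145 -4.03344428  2.20476344] [-1.3684397  -0.83992288  0.05534367] 29.99304860830307 53.28162123934878 -143.62494442562985
[  1.3 115.   89.9] [ 2.1105666  -4.07871807  1.77868889] 15.9333
plate 0.78 ((-0.4941749572753906, 34.93029022216797), (84.93914031982422, 126.59764862060547), 89.90410614013672) [-63.8  -7.5] [62.8 77.5]
```

Call:
servo_tool(deltas=[{"tx":0,"ty":0,"tz":0,"ax":0,"ay":0,"az":0.08,"claw":50},{"tx":0,"ty":0,"tz":0,"ax":0,"ay":0,"az":0.16,"claw":50},{"tx":0,"ty":0,"tz":0,"ax":0,"ay":0,"az":0.22,"claw":50},{"tx":0,"ty":0,"tz":0,"ax":0,"ay":0,"az":0.27,"claw":50},{"tx":0,"ty":0,"tz":0,"ax":0,"ay":0,"az":0.31,"claw":50},{"tx":0,"ty":0,"tz":0,"ax":0,"ay":0,"az":0.34,"claw":50},{"tx":0,"ty":0,"tz":0,"ax":0,"ay":0,"az":0.34,"claw":50}])

```text
time_s: 16.57
tcp_pos: [0.5474, 0.134, 0.0901]
ee_rot: [[-0.739, 0.673, 0.002], [0.673, 0.739, -0.002], [-0.002, 0.0, -1.0]]
wrist_force: [0.5, -4.1, 4.6]
gripper_width: 0.613
gripper_force: 30.0
```

Run:
```python
from h import *
s=sense();print(inS(s['tcp_pos']),s['wrist_force'],s['moment'],s['joints'][5],np.degrees(np.arctan2(s['ee_rot'][1][1],s['ee_rot'][0][1])))
```

```text
[  0.8 115.1  90.1] [ 0.54021262 -4.13222897  4.57853519] [-1.38522784 -0.17573734  0.79650293] -162.72660759991945 47.68727084595795
```

The wrist moment has risen to 0.8 N m, so the collar is at its stop. I'll release, retreat and verify.

Call:
servo_tool(deltas=[{"tx":0,"ty":0,"tz":0,"ax":0,"ay":0,"az":0,"claw":80},{"tx":0,"ty":0,"tz":0,"ax":0,"ay":0,"az":0,"claw":80},{"tx":0,"ty":0,"tz":0,"ax":0,"ay":0,"az":0,"claw":80},{"tx":0,"ty":0,"tz":0,"ax":0,"ay":0,"az":0,"claw":80},{"tx":0,"ty":0,"tz":-20,"ax":0,"ay":0,"az":0,"claw":80},{"tx":0,"ty":0,"tz":-60,"ax":0,"ay":0,"az":0,"claw":80},{"tx":0,"ty":0,"tz":-100,"ax":0,"ay":0,"az":0,"claw":80},{"tx":0,"ty":0,"tz":-130,"ax":0,"ay":0,"az":-0.12,"claw":80},{"tx":0,"ty":0,"tz":-130,"ax":0,"ay":0,"az":-0.24,"claw":80},{"tx":0,"ty":0,"tz":-130,"ax":0,"ay":0,"az":-0.36,"claw":80},{"tx":0,"ty":0,"tz":-130,"ax":0,"ay":0,"az":-0.48,"claw":80},{"tx":0,"ty":0,"tz":-130,"ax":0,"ay":0,"az":-0.6,"claw":80}])

```text
time_s: 17.57
tcp_pos: [0.5464, 0.1349, 0.2186]
ee_rot: [[-0.991, 0.136, -0.0], [0.136, 0.991, 0.001], [0.0, 0.001, -1.0]]
wrist_force: [-0.0, 1.0, 0.0]
gripper_width: 0.916
gripper_force: 0.0
```

Run:
```python
from h import *
print(delta(S(0,.0,.26),165.6),inS(sense()['tcp_pos']))
```

```text
(array([  12.9, -114.9,  -41.4]), array([ 9.0000e-04,  3.0000e-04, -1.4559e+00])) [ -0.3 115.7 218.6]
```

Call:
servo_tool(deltas=[{"tx":4,"ty":-38,"tz":-10,"ax":0,"ay":0,"az":-0.1,"claw":80},{"tx":9,"ty":-77,"tz":-20,"ax":0,"ay":0,"az":-0.2,"claw":80},{"tx":14,"ty":-116,"tz":-20,"ax":0,"ay":0,"az":-0.3,"claw":80},{"tx":20,"ty":-155,"tz":-20,"ax":0,"ay":0,"az":-0.4,"claw":80},{"tx":26,"ty":-194,"tz":-20,"ax":0,"ay":0,"az":-0.5,"claw":80},{"tx":32,"ty":-233,"tz":-20,"ax":0,"ay":0,"az":-0.6,"claw":80},{"tx":38,"ty":-272,"tz":-20,"ax":0,"ay":0,"az":-0.7,"claw":80},{"tx":44,"ty":-311,"tz":-20,"ax":0,"ay":0,"az":-0.8,"claw":80},{"tx":50,"ty":-350,"tz":-20,"ax":0,"ay":0,"az":-0.8,"claw":80},{"tx":50,"ty":-350,"tz":-20,"ax":0,"ay":0,"az":-0.8,"claw":80}])

```text
time_s: 18.4
tcp_pos: [0.4454, -0.2091, 0.2385]
ee_rot: [[-0.795, -0.606, -0.001], [-0.606, 0.795, -0.0], [0.001, 0.001, -1.0]]
wrist_force: [0.7, 0.2, 0.7]
gripper_width: 0.921
gripper_force: 0.0
```

Run:
```python
from h import *
look('t12');im=capture('scene')[195:275,280:415]
a=cv2.imread('pics/t12.png')[:400,50:550]
b=cv2.resize(im,None,fx=2.2,fy=2.2,interpolation=cv2.INTER_CUBIC);b=b[:,:300]
c=np.zeros((400,800,3),'uint8');c[:,:500]=a;c[:b.shape[0],500:500+b.shape[1]]=b;cv2.imwrite('pics/final.png',c)
```

```text
[ -12.2 -240.6  238.4] [0.34114421 0.39346399 0.52650608] 18.45
plate 0.96 ((-0.5564460754394531, 35.33956527709961), (84.29449462890625, 128.21469116210938), 89.66688537597656) [-64.5  -7.1] [63.4 77.6]
```

View pics/final.png

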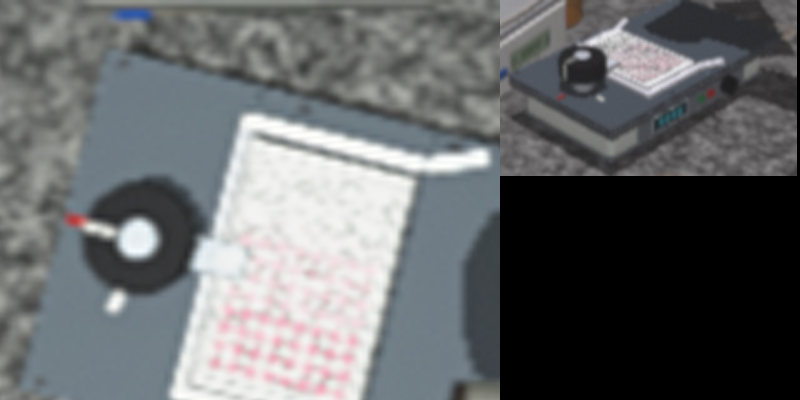

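The final view shows the white line at (95,228) meeting the red mark at (75,220). The tongue at (222,258) lies over the edge of the plate, which sits square in the nest. I'm handing the job in.

```bash
python3 -c "
from station import *
print(finish_job())"
```

```text
the job is handed in; nothing more can be done
None
```

The plate is seated flat and square in the nest, the collar is turned to its stop at the red mark with its tongue over the plate's edge, and the job was handed in at about 18.5 s with the arm clear; no verdict was returned.

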